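# Set the drip cup and back off the nebuliser adjuster

### The job

Turn the upside-down white drip cup mouth-up and stand it on the blue mat, with the drain spout over the middle of its mouth, and let go of it. Then turn the black thumbscrew on top of the stand clockwise until it seats against its stop, back it off a quarter turn and finish there, still holding the thumbscrew in the gripper. Leave the other things on the bench where they are.

Things in the scene. Friction and masses are not known exactly. Their poses are not given: they have to be found in the camera images.
- cup: White plastic cup, loose, about 70 g, 70 mm tall, outside diameter 54 mm at the closed bottom, 60 mm at the mouth, wall 3 mm. Origin: centre of the bottom's outside; z axis from bottom to mouth. Starts mouth-down: origin 70 mm above the bench, z axis down, free bench around it. Set down gently on its side it stays put. Stood mouth-up its origin is at bench height.
- cup_mouth (a point): Centre of the cup's open mouth, 70 mm along the cup's z axis from its origin.
- stand: Fixed grey housing, 100 mm (its x) by 130 mm (its y), top at 150 mm, on a 120 x 150 x 12 mm foot. Origin on the bench under its middle; its front (-x) faces roughly to the robot. A 10 mm thick steel spout leaves the front 136 mm up and ends 130 mm in front of the origin (80 mm clear of the face). A brass inlet 44 mm across, 90 mm up, sticks out 18 mm (its tip 38 mm) on the +y side.
- spout (a point): Lower end of the drain spout, 124 mm above the bench: the cup goes on the bench straight below it.
- cup_spot (a point): Centre of the flat round blue drip mat, 80 mm across, printed on the bench straight below the spout end; it is level with the bench. The cup stands here.
- wing_grip (a point): Wing of the black thumbscrew, vertical axis, middle of the housing's top: a bar 44 mm long (its x), 12 mm thick (its y), 166 to 196 mm above the bench, on a 10 mm shaft. Grip it across the 12 mm. Point: middle of the wing, on the axis, 181 mm up. White pointer stripe on top, towards -x. On the dial the red mark is the pointer's place when seated, the green mark a quarter turn back.
- screw (a joint): Thumbscrew angle, rad; grows clockwise seen from above. Starts between 0.3 and 1.9. At 3.0 it seats on a firm stop (pointer at the red mark, towards the stand's front); a quarter turn back is 1.43. Light even friction, about 0.06 N m; it stays where left and does not rise or sink. Another stop at 0.
- wash_bottle: Bystander: white wash bottle with a red cap and nozzle, 62 mm across, 180 mm tall. Origin at the centre of its underside.
- beaker: Bystander: glass beaker, 80 mm across, 100 mm tall. Origin at the centre of its underside.
- jar_a: Bystander: small white jar with blue cap, 40 mm across, 50 mm tall. Origin at the centre of its underside.
- jar_b: Bystander: small amber jar with black cap, 44 mm across, 55 mm tall. Origin at the centre of its underside.
- spanner: Bystander: flat steel spanner, 150 mm long, 8 mm thick, lying. Origin in its middle at bench height.
- dish: Bystander: white ceramic disc dish, 60 mm across, 14 mm tall. Origin at the centre of its underside.
Things that resemble listed ones, but are neither listed nor needed, are in the scene too. Leave any brown, green or purple look-alike of the cup alone.

How it is judged:
By the outcome, as a careful person would: the job done as asked, in the order asked, and still so for the second after the job is handed in, while the arm keeps its last pose, push and grip.
It also fails if it takes over 72 s, if anything falls off the work surface, if the arm or the gripper's body presses on something with over 40 N, if the wrist force passes 120 N, or if a joint passes its speed limit or range.

### The arm

A 6-joint arm with a two-finger parallel gripper is mounted at the origin on the work surface. World frame = base frame: x ahead of the robot, y to its left, z up, the work surface at z = 0. Lengths are in m, angles in rad, forces in N, time in s.
With the tool pointing down it reaches from about 0.3 to 0.775 m from the base axis. Payload 14.6 kg.
Tool frame: the origin (TCP) lies between the finger pads, 19 mm behind the fingertips; this is the grasp point; z points along the fingers, y is the line along which they close (so a half turn about z gives the same grasp; the last joint's range is limited). The gripper opens to 94 mm and grips with 3 to 60 N. Pads are 16 mm wide; open, the fingers measure 119 mm over their backs; the gripper's body (75 mm by 177 mm) begins 78 mm behind the grasp point.
Start: joints at [-1.268, 0.3, 1.521, -0, 1.321, -0.067], TCP at [0.199, -0.513, 0.224] pointing down, gripper open.
Joint ranges: [-3.03, 3.03], [-0.79, 2.21], [0.23, 2.52], [-1.04, 4.18], [0, 3.07], [-2.55, 2.55]. Speed limits (rad/s): [2.22, 2.22, 2.57, 3.14, 3.14, 3.14].

### API

Orientations are given as [roll, pitch, yaw] about the fixed x, y, z axes, in that order (R = Rz(yaw) Ry(pitch) Rx(roll)).
In Python, from station import ctrl, eyes gives the robot as it stands. The module is installed in compiled form; this text tells all that it offers.
- The arm moves only by the shell command python3 -m crank 'ROWS' [OPENING] [FORCE]. ROWS is 1 to 10 rows, parted by semicolons, with the numbers parted by commas; each row has 6 numbers: dx, dy, dz in shares of the most that a row can go, 1 being 50 mm, then a rotation vector rx, ry, rz in units of 0.1 rad; each row shifts and turns the commanded pose from where the row before left it, along the tool's axes as they then stand; what a row does not reach is not made up. A row lasts 1/10 s, in which the tool goes at most 0.05 m and 0.15 rad, less where a joint would pass 70% of its speed; a pose out of reach is approached as far as the arm can. OPENING is the finger opening in m, set as the command begins (- or left out keeps the last). The fingers move at their own pace and stop on an object; FORCE is the grip in N (left out, the last holds). Time passes only in rows, so rows that do not move let the fingers close. It prints the time, the measured TCP pose, the force, the opening and the grip force at its end. Input that does not fit is refused with a message, and nothing moves.
- ctrl.get_obs(): the state, without advancing time (a new reading comes with each control period).
- eyes.camera(name): name is "side" or "top"; returns a dict with "pixels" (420x560x3 uint8, blue, green, red), "fx", "fy", "cx", "cy" (pixels), "extrinsics" (4x4, takes a point from camera to world coordinates). Camera axes: x right, y up, looking along -z (the intrinsics and any distortion apply to the point x, -y, -z); pixel columns grow to the right and rows downward; lengths in m; the calibration is good to about 2 mm. A picture is of the moment at which its call begins. There is no depth.
- ctrl.hand_in(): hands the job in; it is judged then, once.
The state is a dict: "time_s": time; "qpos": joint angles; "joint_vel": joint speeds; "tau": joint torques, N m; "ee_pos": TCP position; "eef_rot": TCP orientation; "force": force on the tool from outside, world axes, zero at the start; "moment": the same for the moment, N m; "grip_width": finger opening in m; "grip_force": force on a finger pad.
Only numpy, scipy, OpenCV 4.12 (cv2) and the standard library are available. Lean on these libraries where they do the work, as an engineer would, in place of code of your own. Each camera call takes 0.05 s, during which the arm holds its last target. There are 200 camera calls.

## Working session

There is one attempt and no reset: what is moved stays moved. The work goes in short steps, Python scripts to look and compute and a shell command to move; the robot and the scene stay as the last step left them, time stands still between calls to the robot, and variables do not carry over. Pictures are saved under pics/ and viewed, at most 10 in all, crops included, and the job is handed in when it is done.

```bash
mkdir -p pics
python3 - <<'E'
from station import ctrl, eyes
import cv2,numpy as np
for n in("side","top"):
    c=eyes.camera(n); cv2.imwrite(f"pics/{n}0.png",c["pixels"])
    print(n,{k:v for k,v in c.items() if k!="pixels"})
print(ctrl.get_obs())
E
```

```text
side {'fx': 487.18218122511763, 'fy': 487.18218122511763, 'cx': 279.41052844133435, 'cy': 205.00231711792702, 'extrinsics': array([[-0.9267795 ,  0.2612368 , -0.26987979,  0.21529179],
       [-0.37517676, -0.60951034,  0.69838352,  0.8348513 ],
       [ 0.01794895,  0.74850015,  0.66289166,  0.94440564],
       [ 0.        ,  0.        ,  0.        ,  1.        ]])}
top {'fx': 388.61335498983624, 'fy': 388.61335498983624, 'cx': 277.3943488355323, 'cy': 215.61071673273113, 'extrinsics': array([[ 0.00791684,  0.9874802 , -0.1575442 ,  0.37379941],
       [-0.9997333 ,  0.00439804, -0.02267148, -0.01403038],
       [-0.02169475,  0.15768167,  0.98725165,  1.06456158],
       [ 0.        ,  0.        ,  0.        ,  1.        ]])}
{'time_s': 0.1, 'qpos': array([-1.26759747e+00,  3.00401087e-01,  1.52148549e+00, -1.31467225e-05,
        1.32070359e+00, -6.65872613e-02]), 'joint_vel': array([-0.0005208 , -0.00324793, -0.00222723,  0.00122958, -0.00032302,
        0.00015413]), 'tau': array([ 1.34171146e-04, -5.32644832e+01, -3.53286231e+01,  7.09198276e-02,
        2.34908215e-02, -4.30771058e-05]), 'ee_pos': array([ 0.19871847, -0.51262684,  0.22376516]), 'eef_rot': array([-3.14059650e+00, -5.36664741e-05,  3.69789349e-01]), 'force': array([-0.41972889, -0.03870158, -0.28347125]), 'moment': array([-0.01462352, -0.03102282,  0.0013818 ]), 'grip_force': 0.0, 'grip_width': 0.09396623115147189}
```

View pics/side0.png

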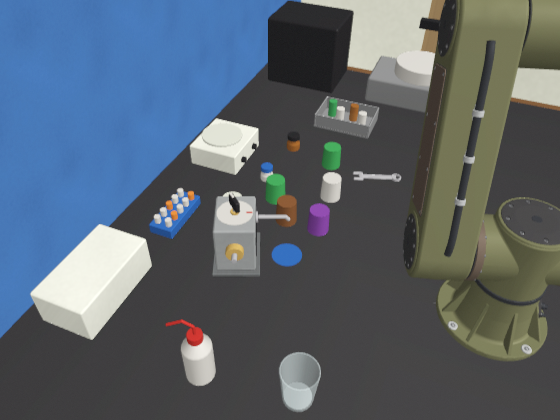

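View pics/top0.png

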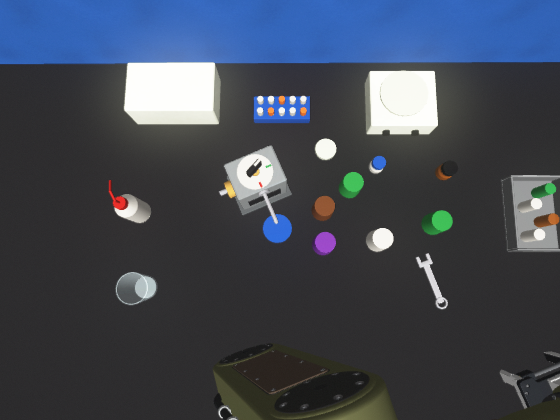

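Side: white cup at (331,188), mat at (287,255), and the stand's wing at (234,202). Top: cup at (380,239), mat at (278,229), wing at (254,168). I'll make enlarged crops of both next.

Run:
```python
import cv2,numpy as np
s=cv2.imread("pics/side0.png");t=cv2.imread("pics/top0.png")
a=cv2.resize(s[160:280,200:360],(800,600),interpolation=cv2.INTER_CUBIC)
b=cv2.resize(t[140:260,220:400],None,fx=4.4,fy=4.4,interpolation=cv2.INTER_CUBIC)
cv2.imwrite("pics/sc.png",a);cv2.imwrite("pics/tc.png",b)
```

```text
(no output)
```

View pics/sc.png

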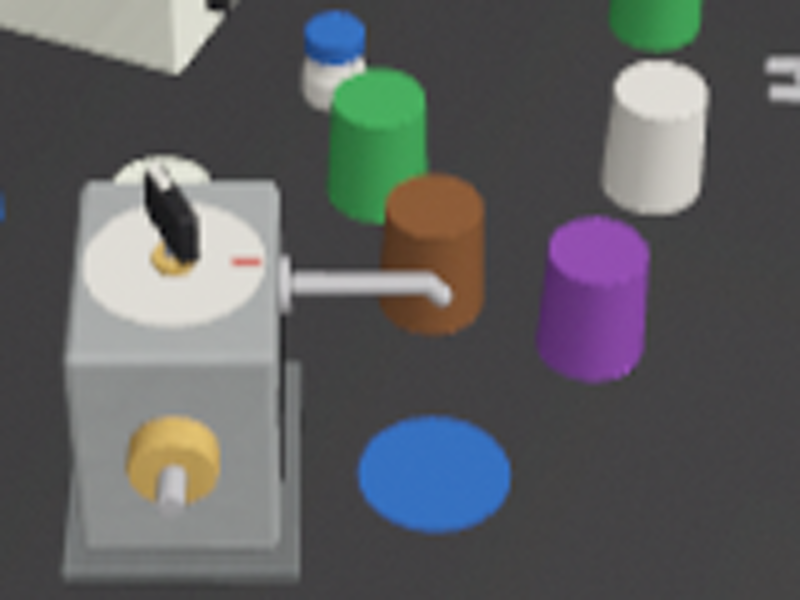

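View pics/tc.png

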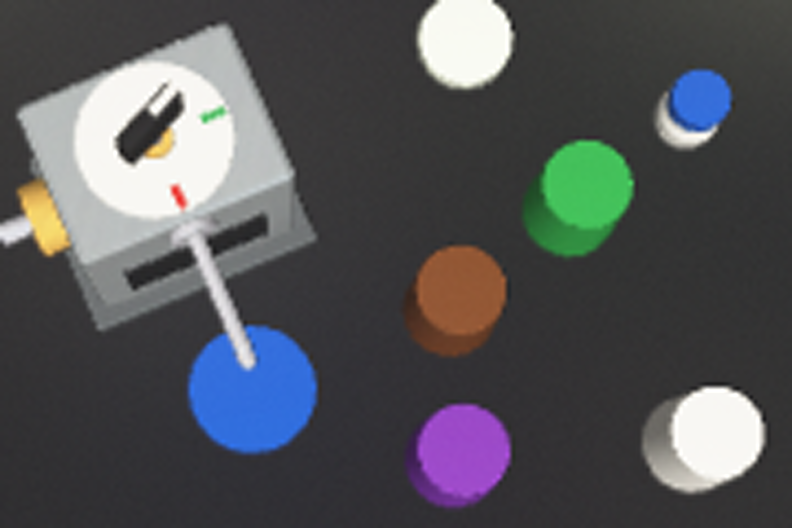

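```bash
cat > h.py <<'E'
import numpy as np, cv2
E_={"side":np.array([[-0.9267795,0.2612368,-0.26987979,0.21529179],[-0.37517676,-0.60951034,0.69838352,0.8348513],[0.01794895,0.74850015,0.66289166,0.94440564]]),
"top":np.array([[0.00791684,0.9874802,-0.1575442,0.37379941],[-0.9997333,0.00439804,-0.02267148,-0.01403038],[-0.02169475,0.15768167,0.98725165,1.06456158]])}
K={"side":(487.18218,279.41053,205.00232),"top":(388.613355,277.39435,215.610717)}
def ray(n,p):
    f,cx,cy=K[n]; d=np.array([(p[0]-cx)/f,-(p[1]-cy)/f,-1]); return E_[n][:,3],E_[n][:,:3]@d
def atz(n,p,z):
    o,d=ray(n,p); return o+d*(z-o[2])/d[2]
def tri(ps,pt):
    A=[];b=[]
    for n,p in(("side",ps),("top",pt)):
        o,d=ray(n,p); d=d/np.linalg.norm(d); M=np.eye(3)-np.outer(d,d); A.append(M); b.append(M@o)
    A=np.vstack(A); b=np.hstack(b); x=np.linalg.lstsq(A,b,rcond=None)[0]; return x,np.linalg.norm(A@x-b)
def proj(n,P):
    f,cx,cy=K[n]; q=E_[n][:,:3].T@(np.array(P)-E_[n][:,3]); return cx-f*q[0]/q[2],cy+f*q[1]/q[2]
S=lambda p:((p[0]+.5)/5-.5+200,(p[1]+.5)/5-.5+160)
T=lambda p:((p[0]+.5)/4.4-.5+220,(p[1]+.5)/4.4-.5+140)
E
python3 - <<'E'
from h import *
np.set_printoptions(precision=4,suppress=True)
for n,s,t,z in[("cuptop",(661,90),(718,434),.07),("mat",(435,474),(253,389),0),("dial",(174,262),(155,140),.15),("purple",(600,252),(464,448),.07),("brown",(435,207),(461,290),.07),("green",(378,98),(588,184),.07),("spout",(443,296),(248,362),.124),("stripe",(158,180),(172,92),.196)]:
    x,r=tri(S(s),T(t)); print(n,x,round(r,4),atz("side",S(s),z)[:2],atz("top",T(t),z)[:2])
for p in[(180,197),(214,116),(155,140)]: print("marks",atz("top",T(p),.15))
for p in[(127,147),(178,92),(155,117)]: print("wingtop",atz("top",T(p),.196))
for p in[(187,230),(290,180),(300,240),(100,330)]: print(atz("top",T(p),.15)[:2])
E
```

```text
cuptop [ 0.4765 -0.2614  0.0668] 0.0014 [ 0.4766 -0.2574] [ 0.4752 -0.2608]
mat [ 0.5097  0.0111 -0.003 ] 0.0004 [0.509  0.0137] [0.509  0.0109]
dial [0.6293 0.0629 0.1485] 0.0008 [0.6291 0.0644] [0.6283 0.0627]
purple [ 0.4661 -0.1142  0.0662] 0.0006 [ 0.4646 -0.1101] [ 0.4662 -0.1137]
brown [ 0.5605 -0.1133  0.0664] 0.0004 [ 0.5594 -0.1094] [ 0.5596 -0.113 ]
green [ 0.6255 -0.1896  0.0664] 0.0009 [ 0.6245 -0.1855] [ 0.624  -0.1891]
spout [0.5088 0.011  0.1256] 0.001 [0.5102 0.0095] [0.5083 0.0109]
stripe [0.6434 0.0507 0.1869] 0.0013 [0.6373 0.0602] [0.6416 0.0503]
marks [0.596  0.0484 0.15  ]
marks [0.642  0.0302 0.15  ]
marks [0.6283 0.0627 0.15  ]
wingtop [0.6116 0.0735 0.196 ]
wingtop [0.6416 0.0471 0.196 ]
wingtop [0.6279 0.059  0.196 ]
[0.5775 0.0443]
[ 0.6057 -0.012 ]
[ 0.5721 -0.0176]
[0.5218 0.0908]
```

Side crop: cup top centre (661,90), mat (435,474), spout end (443,296). Top crop: cup top (718,434), mat (253,389), and the wing pointer at about −0.72 rad world, so the screw is at about 0.98.

The plan is to flip the cup in two 90° tilts with a lay-down in between, then turn the screw.

```bash
cat >> h.py <<'E'
from scipy.spatial.transform import Rotation as Ro
def tool(az,th): return Ro.from_euler('z',az)*Ro.from_euler('y',-th)*Ro.from_euler('x',np.pi)
def plan(pos,az,th,n=None):
    from station import ctrl
    o=ctrl.get_obs(); R0=Ro.from_euler('xyz',o["eef_rot"]); R1=tool(az,th)
    w=(R0.inv()*R1).as_rotvec(); p=R0.inv().apply(np.array(pos)-o["ee_pos"])
    if n is None: n=max(int(np.ceil(np.linalg.norm(w)/.145)),int(np.ceil(np.linalg.norm(p)/.03)),1)
    r=Ro.from_rotvec(w/n); A=sum((r**k).as_matrix() for k in range(n)); d=np.linalg.solve(A,p)
    print(n,"x",np.round(np.r_[d,w/n],4).tolist(),"t",round(o["time_s"],2),"q",np.round(o["qpos"],2).tolist())
E
python3 - <<'E'
from h import *
np.set_printoptions(precision=3,suppress=True)
print("green2",atz("top",(442,220),.07),"span",atz("top",(421,257),0),atz("top",(441,304),0),"beaker",atz("top",(136,288),0))
print(tool(0.3,0.5).apply([0,0,1]))
plan((.476,-.260,.20),-.5,-.61)
E
```

```text
green2 [ 0.523 -0.413  0.07 ] span [ 0.432 -0.379  0.   ] [ 0.308 -0.426  0.   ] beaker [0.343 0.393 0.   ]
[ 0.458  0.142 -0.878]
13 x [0.0216, -0.0205, -0.0033, 0.0203, -0.0439, 0.0648] t 0.1 q [-1.27, 0.3, 1.52, -0.0, 1.32, -0.07]
```

The manual's scale: shifts go in shares of 50 mm and turns go in units of 0.1 rad. Converting my numbers, 0.0216 m is 0.432, -0.0205 m is -0.41, 0.0648 rad is 0.648.

```bash
python3 -m crank '0.432,-0.41,-0.066,0.203,-0.439,0.648;0.432,-0.41,-0.066,0.203,-0.439,0.648;0.432,-0.41,-0.066,0.203,-0.439,0.648;0.432,-0.41,-0.066,0.203,-0.439,0.648;0.432,-0.41,-0.066,0.203,-0.439,0.648;0.432,-0.41,-0.066,0.203,-0.439,0.648;0.432,-0.41,-0.066,0.203,-0.439,0.648' 0.094 && python3 -m crank '0.432,-0.41,-0.066,0.203,-0.439,0.648;0.432,-0.41,-0.066,0.203,-0.439,0.648;0.432,-0.41,-0.066,0.203,-0.439,0.648;0.432,-0.41,-0.066,0.203,-0.439,0.648;0.432,-0.41,-0.066,0.203,-0.439,0.648;0.432,-0.41,-0.066,0.203,-0.439,0.648;0,0,0,0,0,0'
python3 -c "
from h import *
plan((.476,-.260,.040),-.5,-.61)"
```

```text
time_s: 0.8
ee_pos: [0.3241, -0.3458, 0.2323]
eef_rot: [-3.072, 0.331, -0.079]
force: [0.1, -1.2, 0.4]
grip_width: 0.0937
grip_force: 0.0
time_s: 1.5
ee_pos: [0.4774, -0.2587, 0.1967]
eef_rot: [3.14, 0.616, -0.501]
force: [0.2, 0.2, -0.6]
grip_width: 0.0937
grip_force: 0.0
6 x [0.0149, 0.0003, 0.0214, 0.0002, 0.001, -0.0001] t 1.5 q [-0.55, 0.67, 1.15, -0.03, 1.93, 1.52]
```

```bash
python3 -m crank '0.298,0.006,0.428,0,0.01,0;0.298,0.006,0.428,0,0.01,0;0.298,0.006,0.428,0,0.01,0;0.298,0.006,0.428,0,0.01,0;0.298,0.006,0.428,0,0.01,0;0.15,0,0.214,0,0,0;0.15,0,0.214,0,0,0;0,0,0,0,0,0' && python3 -m crank '0,0,0,0,0,0;0,0,0,0,0,0;0,0,0,0,0,0;0,0,0,0,0,0;0,0,0,0,0,0;0,0,0,0,0,0;0,0,0,0,0,0;0,0,0,0,0,0' 0.04 12
python3 -c "
from h import *
plan((.476,-.260,.140),-.5,-.61)"
```

```text
time_s: 2.3
ee_pos: [0.4749, -0.2617, 0.0425]
eef_rot: [3.14, 0.606, -0.501]
force: [-0.8, -0.1, -0.1]
grip_width: 0.0939
grip_force: 0.0
time_s: 3.1
ee_pos: [0.4754, -0.2618, 0.0436]
eef_rot: [3.14, 0.604, -0.501]
force: [1.0, 1.0, 3.5]
grip_width: 0.0557
grip_force: 12.1
4 x [-0.0138, -0.0005, -0.0197, 0.0002, -0.0014, -0.0001] t 3.1 q [-0.56, 0.84, 1.25, -0.03, 1.66, 1.52]
```

```bash
python3 -m crank '-0.276,0,-0.394,0,0,0;-0.276,0,-0.394,0,0,0;-0.276,0,-0.394,0,0,0;-0.276,0,-0.394,0,0,0;-0.276,0,-0.394,0,0,0;0,0,0,0,0,0'
python3 -c "
from h import *
plan((.404,-.220,.140),-.5,.967,14)"
```

```text
time_s: 3.7
ee_pos: [0.4755, -0.2619, 0.1663]
eef_rot: [3.14, 0.6, -0.501]
force: [-0.6, 0.4, 0.1]
grip_width: 0.0554
grip_force: 12.0
14 x [-0.0068, -0.0002, 0.0012, 0.0001, 0.1119, 0.0] t 3.7 q [-0.56, 0.69, 1.19, -0.03, 1.86, 1.52]
```

In the tool's units: -0.0068 m is -0.136, 0.0012 m is 0.024, 0.1119 rad is 1.119.

```bash
python3 -m crank '-0.136,0,0.024,0,1.119,0;-0.136,0,0.024,0,1.119,0;-0.136,0,0.024,0,1.119,0;-0.136,0,0.024,0,1.119,0;-0.136,0,0.024,0,1.119,0;-0.136,0,0.024,0,1.119,0;-0.136,0,0.024,0,1.119,0' && python3 -m crank '-0.136,0,0.024,0,1.119,0;-0.136,0,0.024,0,1.119,0;-0.136,0,0.024,0,1.119,0;-0.136,0,0.024,0,1.119,0;-0.136,0,0.024,0,1.119,0;-0.136,0,0.024,0,1.119,0;-0.136,0,0.024,0,1.119,0;0,0,0,0,0,0'
python3 - <<'E'
from h import *
from station import eyes
for n in("side",):
    c=eyes.camera(n)["pixels"]; cv2.imwrite(f"pics/{n}1.png",cv2.resize(c[100:300,240:480],(720,600)))
plan((.404,-.220,.040),-.5,.99)
E
```

```text
time_s: 4.4
ee_pos: [0.433, -0.2386, 0.1673]
eef_rot: [3.14, -0.183, -0.5]
force: [0.4, -1.0, -1.7]
grip_width: 0.0553
grip_force: 12.0
time_s: 5.2
ee_pos: [0.4152, -0.2145, 0.1478]
eef_rot: [-3.095, -0.769, -0.495]
force: [-0.2, -0.6, -0.8]
grip_width: 0.0559
grip_force: 12.0
4 x [-0.0216, 0.003, 0.0164, -0.0123, 0.0554, -0.0005] t 5.25 q [-0.63, -0.07, 2.33, 0.85, 0.19, 0.64]
```

View pics/side1.png

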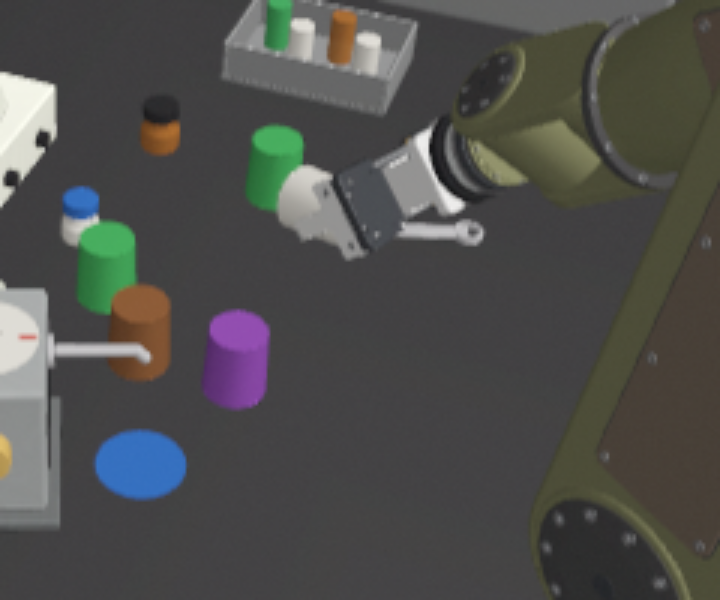

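The cup is held at (300,200) with its axis tilted, but the arm is at its wrist singularity (q5≈0). Swinging the tool about 50° to the left of the arm plane gets clear of that.

```bash
python3 -c "
from h import *
plan((.41,-.27,.16),.37,.72,9)"
```

```text
9 x [0.0009, 0.0063, -0.001, 0.0602, -0.0066, -0.0704] t 5.25 q [-0.63, -0.07, 2.33, 0.85, 0.19, 0.64]
```

In the tool's units: 0.0063 m is 0.126, -0.001 m is -0.02, -0.0704 rad is -0.704.

```bash
python3 -m crank '0.018,0.126,-0.02,0.602,-0.066,-0.704;0.018,0.126,-0.02,0.602,-0.066,-0.704;0.018,0.126,-0.02,0.602,-0.066,-0.704;0.018,0.126,-0.02,0.602,-0.066,-0.704;0.018,0.126,-0.02,0.602,-0.066,-0.704;0.018,0.126,-0.02,0.602,-0.066,-0.704;0.018,0.126,-0.02,0.602,-0.066,-0.704;0.018,0.126,-0.02,0.602,-0.066,-0.704;0.018,0.126,-0.02,0.602,-0.066,-0.704;0,0,0,0,0,0'
python3 -c "
from h import *
plan((.41,-.27,.10),.37,.967+.04)"
```

```text
time_s: 6.25
ee_pos: [0.4089, -0.27, 0.1583]
eef_rot: [-3.136, -0.714, 0.345]
force: [0.4, 0.0, -1.3]
grip_width: 0.0557
grip_force: 12.0
3 x [-0.0139, 0.0002, 0.0137, 0.0045, 0.0977, -0.0057] t 6.25 q [-1.0, 0.17, 2.02, 0.87, 0.99, -0.29]
```

In the tool's units: -0.0139 m is -0.278, 0.0137 m is 0.274, 0.0977 rad is 0.977.

```bash
python3 -m crank '-0.278,0.004,0.274,0.045,0.977,-0.057;-0.278,0.004,0.274,0.045,0.977,-0.057;-0.278,0.004,0.274,0.045,0.977,-0.057;0,0,0,0,0,0;0,0,0,0,0,0'
python3 -c "
from h import *
plan((.41,-.27,.032),.37,1.007,5)"
```

```text
time_s: 6.75
ee_pos: [0.4108, -0.2682, 0.1005]
eef_rot: [-3.138, -1.008, 0.367]
force: [0.4, -0.2, -1.7]
grip_width: 0.0555
grip_force: 12.0
5 x [-0.0117, 0.0003, 0.0071, -0.0002, -0.0003, -0.0003] t 6.75 q [-1.11, 0.39, 2.09, 1.26, 1.08, -0.81]
```

In the tool's units: -0.0117 m is -0.234, 0.0071 m is 0.142.

```bash
python3 -m crank '-0.234,0.006,0.142,0,0,0;-0.234,0.006,0.142,0,0,0;-0.234,0.006,0.142,0,0,0;-0.234,0.006,0.142,0,0,0;-0.234,0.006,0.142,0,0,0;0,0,0,0,0,0;0,0,0,0,0,0'
python3 -m crank '-0.034,0,0.022,0,0,0;0,0,0,0,0,0'
python3 -c "
from h import *
plan((.41,-.27,.032),.37,1.007,5)"
```

```text
time_s: 7.45
ee_pos: [0.4116, -0.2707, 0.034]
eef_rot: [3.134, -1.012, 0.378]
force: [1.0, -0.3, -0.8]
grip_width: 0.0553
grip_force: 12.0
time_s: 7.65
ee_pos: [0.4114, -0.2707, 0.0313]
eef_rot: [3.134, -1.013, 0.378]
force: [0.3, 0.0, -1.0]
grip_width: 0.0553
grip_force: 12.0
5 x [0.0, -0.0002, -0.0003, 0.0003, -0.0012, 0.0008] t 7.65 q [-1.11, 0.57, 2.08, 1.36, 1.04, -1.0]
```

Stepping down until contact, then opening and looking.

In the tool's units: -0.0013 m is -0.026, 0.0008 m is 0.016.

```bash
python3 -m crank '-0.026,0,0.016,0,0,0;0,0,0,0,0,0'; python3 -m crank '-0.026,0,0.016,0,0,0;0,0,0,0,0,0' | grep -E "ee_pos|force:"
```

```text
time_s: 7.85
ee_pos: [0.4112, -0.2705, 0.0291]
eef_rot: [3.136, -1.013, 0.376]
force: [-0.1, 0.3, -1.5]
grip_width: 0.0557
grip_force: 12.0
ee_pos: [0.4113, -0.2705, 0.0275]
force: [-0.7, -0.0, 0.7]
grip_force: 12.0
```

In the tool's units: -0.03 m is -0.6, 0.03 m is 0.6.

```bash
python3 -m crank '0,0,0,0,0,0;0,0,0,0,0,0;0,0,0,0,0,0;0,0,0,0,0,0;0,0,0,0,0,0' 0.094; python3 -m crank '0,0,-0.2,0,0,0;0,0,-0.4,0,0,0;0,0,-0.6,0,0,0;0,0,-0.6,0,0,0;0,0,-0.6,0,0,0;0.6,0,0,0,0,0;0.6,0,0,0,0,0;0,0,0,0,0,0'
python3 - <<'E'
from h import *
from station import eyes
a=eyes.camera("side")["pixels"]; b=eyes.camera("top")["pixels"]
cv2.imwrite("pics/s2.png",a);cv2.imwrite("pics/t2.png",b)
a=cv2.resize(a[130:250,280:440],None,fx=4,fy=4)[:480,:400]
b=cv2.resize(b[200:320,330:430],(400,480))
cv2.imwrite("pics/c2.png",np.hstack([a,b]))
for n in("side","top"): print(n,proj(n,(.41,-.27,.03)))
E
```

```text
time_s: 8.55
ee_pos: [0.4112, -0.2705, 0.0276]
eef_rot: [3.135, -1.013, 0.376]
force: [-0.5, -0.2, -0.3]
grip_width: 0.0919
grip_force: 0.0
time_s: 9.35
ee_pos: [0.3463, -0.296, 0.1446]
eef_rot: [3.127, -1.013, 0.384]
force: [-0.3, -0.0, -0.3]
grip_width: 0.0942
grip_force: 0.0
side (np.float64(353.54508218225453), np.float64(191.42872402247076))
top (np.float64(383.4192354102829), np.float64(264.5111013467132))
```

View pics/c2.png

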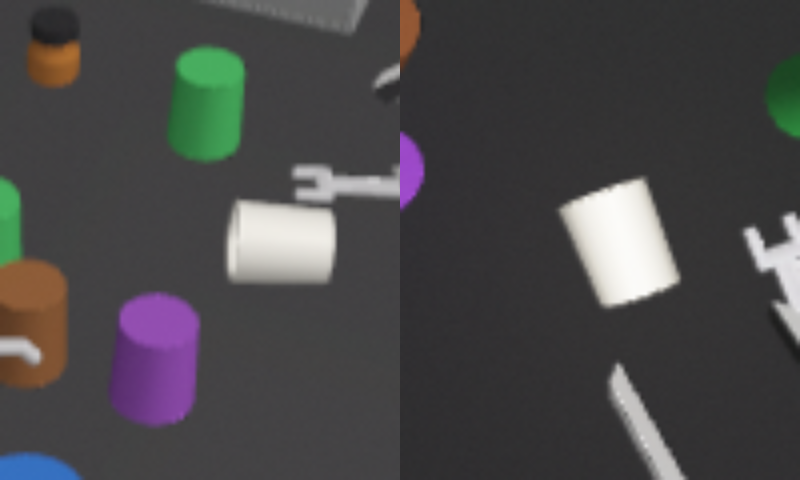

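The cup lies stably on its side. In the right (top) half the mouth end is centred at (602,195) and the bottom end at (644,295).

Run:
```python
from h import *
f=lambda x,y:(330+(x-400+.5)/4-.5,200+(y+.5)/4-.5)
m=atz("top",f(602,195),.030);b=atz("top",f(644,295),.027); d=m-b
print(m,b,np.linalg.norm(d[:2]),np.arctan2(d[1],d[0]))
az=np.arctan2(d[1],d[0]); u=np.array([np.cos(az),np.sin(az),0])
# predicted from gripper
print("pred b",np.array([.4112,-.2705,.0276])-.0264*np.array([np.cos(.38),np.sin(.38),0]))
# waypoint above
g=np.array([.4112,-.2705,.0])+.0166*u; print(g)
plan((g[0],g[1],.17),.38,-.74)
```

```text
[ 0.45232789 -0.26281167  0.03      ] [ 0.38713337 -0.2887471   0.027     ] 0.07016388865797038 0.3786223028003682
pred b [ 0.38668325 -0.2802923   0.0276    ]
[ 0.4266243  -0.26436396  0.        ]
13 x [0.008, 0.0001, -0.0008, 0.0005, -0.1348, -0.0007] t 9.45 q [-1.29, 0.29, 2.1, 1.11, 1.23, -0.76]
```

Run:
```python
from h import *
f=lambda x,y:(330+(x-400+.5)/4-.5,200+(y+.5)/4-.5)
g=lambda x,y:(280+(x+.5)/4-.5,130+(y+.5)/4-.5)
for s,t in(((235,242),(602,195)),((330,243),(644,295)),((282,242),(623,245))):
    print(tri(g(*s),f(*t)))
    print(atz("side",g(*s),.029))
```

```text
(array([ 0.45335772, -0.26381784,  0.02529807]), np.float64(0.0009673828390402378))
[ 0.45307271 -0.25928758  0.029     ]
(array([ 0.38785011, -0.28862223,  0.02694976]), np.float64(0.0010307090826861748))
[ 0.38817449 -0.28594923  0.029     ]
(array([ 0.42068139, -0.27611943,  0.02660161]), np.float64(0.0014289749742427))
[ 0.42113422 -0.27302528  0.029     ]
```

```bash
python3 -c "
from h import *
plan((.4275,-.2715,.15),.38,-.73,13)"
```

```text
13 x [0.0074, 0.0006, 0.0009, 0.0005, -0.1341, -0.0007] t 9.45 q [-1.29, 0.29, 2.1, 1.11, 1.23, -0.76]
```

```bash
python3 -m crank '0.148,0.012,0.018,0,-1.341,0;0.148,0.012,0.018,0,-1.341,0;0.148,0.012,0.018,0,-1.341,0;0.148,0.012,0.018,0,-1.341,0;0.148,0.012,0.018,0,-1.341,0;0.148,0.012,0.018,0,-1.341,0;0.148,0.012,0.018,0,-1.341,0' >/dev/null; python3 -m crank '0.148,0.012,0.018,0,-1.341,0;0.148,0.012,0.018,0,-1.341,0;0.148,0.012,0.018,0,-1.341,0;0.148,0.012,0.018,0,-1.341,0;0.148,0.012,0.018,0,-1.341,0;0.148,0.012,0.018,0,-1.341,0;0,0,0,0,0,0;0,0,0,0,0,0'
python3 -c "
from h import *
plan((.4275,-.2715,.033),.38,-.73)"
```

```text
time_s: 10.95
ee_pos: [0.4272, -0.2722, 0.148]
eef_rot: [3.141, 0.73, 0.37]
force: [0.4, -0.2, 0.5]
grip_width: 0.0939
grip_force: 0.0
4 x [0.0193, -0.0001, 0.0213, -0.0014, 0.0001, -0.0018] t 10.95 q [-0.41, 0.6, 1.44, -0.49, 1.66, 0.89]
```

In the tool's units: 0.0213 m is 0.426, 0.0193 m is 0.386, -0.0018 rad is -0.018.

```bash
python3 -m crank '0.386,0,0.426,-0.014,0,-0.018;0.386,0,0.426,-0.014,0,-0.018;0.386,0,0.426,-0.014,0,-0.018;0.194,0,0.214,0,0,0;0.194,0,0.214,0,0,0;0,0,0,0,0,0;0,0,0,0,0,0'; python3 -m crank '0,0,0,0,0,0;0,0,0,0,0,0;0,0,0,0,0,0;0,0,0,0,0,0;0,0,0,0,0,0;0,0,0,0,0,0;0,0,0,0,0,0' 0.04 12
python3 -c "
from h import *
plan((.4275,-.2715,.17),.38,-.73)"
```

```text
time_s: 11.65
ee_pos: [0.4287, -0.2724, 0.0352]
eef_rot: [3.137, 0.729, 0.374]
force: [1.0, -0.8, -0.0]
grip_width: 0.0939
grip_force: 0.0
time_s: 12.35
ee_pos: [0.4286, -0.2722, 0.0344]
eef_rot: [3.138, 0.73, 0.375]
force: [0.0, 0.1, 1.5]
grip_width: 0.0581
grip_force: 12.0
5 x [-0.0182, -0.0002, -0.0201, 0.0001, -0.0, -0.0007] t 12.35 q [-0.4, 0.76, 1.47, -0.49, 1.49, 0.98]
```

In the tool's units: -0.0201 m is -0.402, -0.0182 m is -0.364.

```bash
python3 -m crank '-0.364,0,-0.402,0,0,0;-0.364,0,-0.402,0,0,0;-0.364,0,-0.402,0,0,0;-0.364,0,-0.402,0,0,0;-0.364,0,-0.402,0,0,0;0,0,0,0,0,0'
python3 -c "
from h import *
plan((.43,-.18,.20),.45,.80,14)"
```

```text
time_s: 12.95
ee_pos: [0.4285, -0.2724, 0.1729]
eef_rot: [3.133, 0.726, 0.372]
force: [0.0, -0.2, -0.8]
grip_width: 0.058
grip_force: 12.0
14 x [0.003, -0.006, -0.0021, 0.0007, 0.109, -0.0057] t 12.95 q [-0.4, 0.56, 1.42, -0.49, 1.7, 0.87]
```

In the tool's units: -0.006 m is -0.12, 0.003 m is 0.06, 0.109 rad is 1.09.

```bash
python3 -m crank '0.06,-0.12,-0.042,0.007,1.09,-0.057;0.06,-0.12,-0.042,0.007,1.09,-0.057;0.06,-0.12,-0.042,0.007,1.09,-0.057;0.06,-0.12,-0.042,0.007,1.09,-0.057;0.06,-0.12,-0.042,0.007,1.09,-0.057;0.06,-0.12,-0.042,0.007,1.09,-0.057;0.06,-0.12,-0.042,0.007,1.09,-0.057'>/dev/null; python3 -m crank '0.06,-0.12,-0.042,0.007,1.09,-0.057;0.06,-0.12,-0.042,0.007,1.09,-0.057;0.06,-0.12,-0.042,0.007,1.09,-0.057;0.06,-0.12,-0.042,0.007,1.09,-0.057;0.06,-0.12,-0.042,0.007,1.09,-0.057;0.06,-0.12,-0.042,0.007,1.09,-0.057;0.06,-0.12,-0.042,0.007,1.09,-0.057;0,0,0,0,0,0;0,0,0,0,0,0'
python3 -c "
from h import *
plan((.44,-.02,.17),.87,.80)"
```

```text
time_s: 14.55
ee_pos: [0.4294, -0.1806, 0.1959]
eef_rot: [-3.134, -0.793, 0.443]
force: [0.8, -0.8, -1.0]
grip_width: 0.0582
grip_force: 12.0
6 x [0.0089, -0.0208, 0.0154, 0.0496, 0.0009, -0.0497] t 14.55 q [-0.87, 0.03, 2.1, 0.94, 1.02, -0.27]
```

The manual's scale: shifts go in shares of 50 mm and turns go in units of 0.1 rad. Converting my numbers, -0.0208 m is -0.416, 0.0154 m is 0.308, -0.0497 rad is -0.497.

```bash
python3 -m crank '0.178,-0.416,0.308,0.496,0,-0.497;0.178,-0.416,0.308,0.496,0,-0.497;0.178,-0.416,0.308,0.496,0,-0.497;0.178,-0.416,0.308,0.496,0,-0.497;0.178,-0.416,0.308,0.496,0,-0.497;0.178,-0.416,0.308,0.496,0,-0.497;0,0,0,0,0,0;0,0,0,0,0,0'
python3 -c "
from h import *
plan((.425,.0,.070),.87,.80)"
```

```text
time_s: 15.35
ee_pos: [0.4408, -0.0196, 0.1704]
eef_rot: [3.139, -0.795, 0.874]
force: [-0.3, -1.1, -0.9]
grip_width: 0.0585
grip_force: 12.0
4 x [-0.0171, -0.0062, 0.0184, -0.0, 0.0012, 0.0006] t 15.35 q [-0.55, 0.05, 2.15, 0.95, 1.05, -0.41]
```

```bash
python3 -m crank '-0.342,-0.124,0.368,0,0.012,0;-0.342,-0.124,0.368,0,0.012,0;-0.342,-0.124,0.368,0,0.012,0;-0.342,-0.124,0.368,0,0.012,0;0,0,0,0,0,0;0,0,0,0,0,0'
python3 - <<'E'
from h import *
from station import eyes
a=eyes.camera("side")["pixels"]; b=eyes.camera("top")["pixels"]
a=cv2.resize(a[180:300,250:350],(400,480))
b=cv2.resize(b[200:320,230:330],(400,480))
cv2.imwrite("pics/c3.png",np.hstack([a,b]))
E
```

```text
time_s: 15.95
ee_pos: [0.4253, -0.0006, 0.0705]
eef_rot: [3.14, -0.802, 0.872]
force: [0.0, -0.2, -1.5]
grip_width: 0.0586
grip_force: 12.0
```

View pics/c3.png

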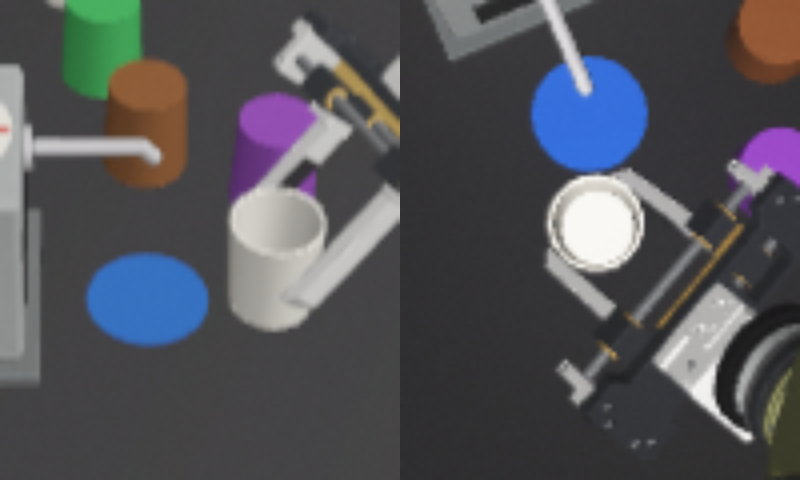

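Cup is held upright and mouth-up: its mouth is at (277,224) in the left (side) half and (595,223) in the right (top) half. The mat is at (148,299) and (589,114).

Run:
```python
from h import *
f=lambda x,y:(230+(x-400+.5)/4-.5,200+(y+.5)/4-.5)
g=lambda x,y:(250+(x+.5)/4-.5,180+(y+.5)/4-.5)
m,r=tri(g(277,224),f(595,223)); M,_=tri(g(148,299),f(589,114)); print(m,r,M, tri(g(153,155),f(586,91)))
P=np.array([.4253,-.0006,.0705]); print("mouth-tcp",m-P)
d=np.array([M[0]-m[0],M[1]-m[1],0]); print(d)
plan((P+d)*[1,1,0]+[0,0,.058],.872,.80)
```

```text
[0.42907119 0.00514898 0.09312391] 0.0007953167893913182 [ 0.50932377  0.0116996  -0.00216411] (array([0.5086174 , 0.01086474, 0.12657576]), np.float64(0.0026480044046141276))
mouth-tcp [0.00377119 0.00574898 0.02262391]
[0.08025258 0.00655062 0.        ]
3 x [0.0099, 0.0189, 0.0166, 0.0011, -0.0007, 0.0006] t 16.05 q [-0.53, 0.25, 2.26, 1.16, 0.88, -0.73]
```

In the tool's units: 0.0142 m is 0.284, 0.0125 m is 0.25, 0.001 rad is 0.01.

```bash
python3 -m crank '0.148,0.284,0.25,0.01,0,0;0.148,0.284,0.25,0.01,0,0;0.148,0.284,0.25,0.01,0,0;0.148,0.284,0.25,0,0,0;0,0,0,0,0,0;0,0,0,0,0,0'
python3 -c "
from h import *
plan((.5055,.006,.048),.872,.80,2)"
```

```text
time_s: 16.65
ee_pos: [0.5046, 0.0068, 0.0573]
eef_rot: [3.141, -0.802, 0.874]
force: [0.5, 0.1, -1.0]
grip_width: 0.0583
grip_force: 12.0
2 x [-0.0033, 0.0006, 0.0032, -0.0005, -0.0012, 0.0008] t 16.65 q [-0.42, 0.4, 2.08, 1.2, 0.83, -0.65]
```

In the tool's units: -0.0033 m is -0.066, 0.0032 m is 0.064, -0.0012 rad is -0.012.

```bash
python3 -m crank '-0.066,0.012,0.064,0,-0.012,0;-0.066,0.012,0.064,0,-0.012,0;0,0,0,0,0,0' | grep -E "ee_|force:"; python3 -m crank '-0.02,0,0.02,0,0,0;0,0,0,0,0,0' | grep -E "ee_|force:"; python3 -m crank '-0.02,0,0.02,0,0,0;0,0,0,0,0,0' | grep -E "ee_|force:"
```

```text
ee_pos: [0.5051, 0.006, 0.0469]
force: [-0.3, 0.4, -1.1]
grip_force: 12.0
ee_pos: [0.5054, 0.0061, 0.0458]
force: [0.3, 0.2, -1.4]
grip_force: 12.0
ee_pos: [0.5055, 0.0062, 0.0444]
force: [-0.2, -0.7, -1.4]
grip_force: 12.0
```

```bash
python3 -m crank '-0.02,0,0.02,0,0,0;0,0,0,0,0,0' | grep -E "ee_|force:"; python3 -m crank '-0.02,0,0.02,0,0,0;0,0,0,0,0,0' | grep -E "ee_|force:"
```

```text
ee_pos: [0.5055, 0.0062, 0.043]
force: [0.1, 0.7, -0.7]
grip_force: 12.0
ee_pos: [0.5057, 0.0063, 0.0421]
force: [-5.6, -1.0, 7.7]
grip_force: 11.9
```

```bash
python3 -m crank '0.01,0,-0.01,0,0,0;0,0,0,0,0,0' | grep -E "ee_|force:"; python3 -m crank '0,0,0,0,0,0;0,0,0,0,0,0;0,0,0,0,0,0;0,0,0,0,0,0;0,0,0,0,0,0;0,0,0,0,0,0' 0.09; python3 -m crank '0,0,-0.2,0,0,0;0,0,-0.4,0,0,0;0,0,-0.6,0,0,0;0,0,-0.6,0,0,0;0,0,-0.6,0,0,0;0,0,-0.6,0,0,0;0,0,0,0,0,0'
python3 - <<'E'
from h import *
from station import eyes
a=eyes.camera("side")["pixels"]; b=eyes.camera("top")["pixels"]
a=cv2.resize(a[180:300,210:310],(400,480))
b=cv2.resize(b[140:260,220:320],(400,480))
cv2.imwrite("pics/c4.png",np.hstack([a,b]))
E
```

```text
ee_pos: [0.5056, 0.0062, 0.0424]
force: [0.0, -0.0, -1.4]
grip_force: 12.0
time_s: 18.55
ee_pos: [0.5056, 0.0062, 0.0424]
eef_rot: [-3.141, -0.8, 0.873]
force: [-0.5, -0.3, 0.5]
grip_width: 0.0898
grip_force: 0.0
time_s: 19.25
ee_pos: [0.4362, -0.0784, 0.1493]
eef_rot: [3.136, -0.799, 0.875]
force: [0.1, -0.2, -0.2]
grip_width: 0.0898
grip_force: 0.0
```

View pics/c4.png

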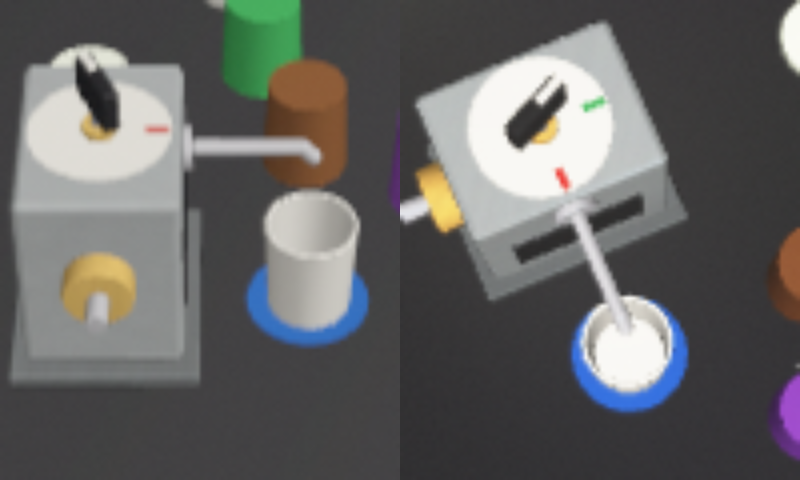

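The cup stands mouth-up on the mat, with its mouth at (311,223) on the left and (628,343) on the right, and the spout above it. I'll check how well it is centred.

Run:
```python
from h import *
np.set_printoptions(precision=4,suppress=True)
f=lambda x,y:(220+(x-400+.5)/4-.5,140+(y+.5)/4-.5)
g=lambda x,y:(210+(x+.5)/4-.5,180+(y+.5)/4-.5)
print("mouth",tri(g(311,223),f(628,343)),"mat",tri(g(308,299),f(630,354)),"spout",tri(g(314,157),f(626,326)))
# wing: top corners line in top view
a=atz("top",f(516,137),.196);b=atz("top",f(559,88),.196);print(a,b,np.arctan2((b-a)[1],(b-a)[0]))
for ang in(2.3,2.42): 
  plan((.40,-.0,.33),ang-.0,0)
plan((.42,-.05,.30),1.6,0)
```

```text
mouth (array([0.5086, 0.0109, 0.0678]), np.float64(0.0019313863583405315)) mat (array([ 0.5095,  0.011 , -0.0029]), np.float64(0.0006104815947072604)) spout (array([0.5101, 0.0105, 0.1247]), np.float64(9.486523841219867e-05))
[0.6096 0.0731 0.196 ] [0.6389 0.0487 0.196 ] -0.6941407800882985
12 x [0.013, -0.0005, -0.0114, 0.0474, -0.0546, -0.1121] t 19.35 q [-0.69, 0.16, 2.11, 0.93, 1.1, -0.53]
12 x [0.0133, 0.0002, -0.0112, 0.0514, -0.0525, -0.1214] t 19.35 q [-0.69, 0.16, 2.11, 0.93, 1.1, -0.53]
8 x [0.0108, -0.0013, -0.0167, 0.0364, -0.0954, -0.086] t 19.35 q [-0.69, 0.16, 2.11, 0.93, 1.1, -0.53]
```

```bash
python3 -m crank '0.266,0.004,-0.224,0.514,-0.525,-1.214;0.266,0.004,-0.224,0.514,-0.525,-1.214;0.266,0.004,-0.224,0.514,-0.525,-1.214;0.266,0.004,-0.224,0.514,-0.525,-1.214;0.266,0.004,-0.224,0.514,-0.525,-1.214;0.266,0.004,-0.224,0.514,-0.525,-1.214' 0.05 >/dev/null; python3 -m crank '0.266,0.004,-0.224,0.514,-0.525,-1.214;0.266,0.004,-0.224,0.514,-0.525,-1.214;0.266,0.004,-0.224,0.514,-0.525,-1.214;0.266,0.004,-0.224,0.514,-0.525,-1.214;0.266,0.004,-0.224,0.514,-0.525,-1.214;0.266,0.004,-0.224,0.514,-0.525,-1.214;0,0,0,0,0,0;0,0,0,0,0,0'
python3 -c "
from h import *
plan((.629,.0625,.28),2.43,0)"
```

```text
time_s: 20.75
ee_pos: [0.4006, 0.001, 0.3287]
eef_rot: [3.141, -0.003, 2.421]
force: [-1.3, -0.3, -0.1]
grip_width: 0.0502
grip_force: 0.0
9 x [-0.0147, 0.0218, 0.0054, 0.0, -0.0003, -0.001] t 20.75 q [-0.09, -0.11, 1.73, 0.0, 1.52, -0.94]
```

```bash
python3 -m crank '-0.294,0.436,0.108,0,0,-0.01;-0.294,0.436,0.108,0,0,-0.01;-0.294,0.436,0.108,0,0,-0.01;-0.294,0.436,0.108,0,0,-0.01;-0.294,0.436,0.108,0,0,-0.01;-0.294,0.436,0.108,0,0,-0.01;-0.294,0.436,0.108,0,0,-0.01;-0.294,0.436,0.108,0,0,-0.01;-0.294,0.436,0.108,0,0,-0.01;0,0,0,0,0,0'
python3 -c "
from h import *
plan((.629,.0625,.182),2.43,0,5)"
```

```text
time_s: 21.75
ee_pos: [0.6305, 0.061, 0.2765]
eef_rot: [-3.139, -0.006, 2.428]
force: [-0.9, -1.0, -0.9]
grip_width: 0.0498
grip_force: 0.0
5 x [0.0004, 0.0001, 0.0189, -0.0006, -0.0012, -0.0005] t 21.75 q [0.04, 0.47, 1.18, 0.0, 1.51, -0.82]
```

In the tool's units: 0.0189 m is 0.378, 0.0094 m is 0.188, -0.0012 rad is -0.012.

```bash
python3 -m crank '0.008,0.002,0.378,-0.006,-0.012,0;0.008,0.002,0.378,-0.006,-0.012,0;0.008,0.002,0.378,-0.006,-0.012,0;0.008,0.002,0.378,-0.006,-0.012,0;0.008,0.002,0.188,-0.006,-0.012,0;0,0,0.188,0,0,0;0,0,0,0,0,0;0,0,0,0,0,0'
python3 -m crank '0,0,0,0,0,0;0,0,0,0,0,0;0,0,0,0,0,0;0,0,0,0,0,0;0,0,0,0,0,0;0,0,0,0,0,0' 0.0 8
python3 -c "
from h import *
from station import ctrl
print(ctrl.get_obs()['moment'])
plan((.629,.0625,.182),2.43,0,5)"
```

```text
time_s: 22.55
ee_pos: [0.6282, 0.0628, 0.1868]
eef_rot: [3.139, 0.005, 2.43]
force: [0.7, 1.1, 0.4]
grip_width: 0.0499
grip_force: 0.0
time_s: 23.15
ee_pos: [0.6282, 0.0631, 0.1864]
eef_rot: [3.138, 0.005, 2.43]
force: [2.2, 2.7, -0.4]
grip_width: 0.012
grip_force: 8.0
[ 0.34980431 -0.50758802  0.09807535]
5 x [-0.0002, 0.0, 0.0009, 0.0007, 0.001, 0.0] t 23.15 q [0.04, 0.51, 1.32, -0.0, 1.31, -0.82]
```

In the tool's units: 0.0004 m is 0.008, 0.12 rad is 1.2.

```bash
python3 -m crank '0,0.008,0,0,0,0;0,0,0,0,0,0.8;0,0,0,0,0,1.2;0,0,0,0,0,1.2;0,0,0,0,0,1.2;0,0,0,0,0,0' - 20
python3 -c "
from station import ctrl
print(ctrl.get_obs()['moment'])"
```

```text
time_s: 23.75
ee_pos: [0.6285, 0.0634, 0.1864]
eef_rot: [3.136, 0.003, 1.988]
force: [3.7, 1.6, 0.1]
grip_width: 0.0119
grip_force: 20.0
[ 0.28541027 -0.63468306 -0.01621464]
```

```bash
python3 -m crank '0,0.012,0,0,0,1.2;0,0,0,0,0,1.2;0,0,0,0,0,1.2;0,0,0,0,0,1.2;0,0,0,0,0,1.2;0,0,0,0,0,1.2;0,0,0,0,0,1.2;0,0,0,0,0,1.2;0,0,0,0,0,1.2;0,0,0,0,0,0'
python3 -c "
from station import ctrl
print(ctrl.get_obs()['moment'])"
```

```text
time_s: 24.75
ee_pos: [0.6293, 0.0633, 0.1864]
eef_rot: [3.135, -0.003, 0.91]
force: [6.5, 0.6, -2.4]
grip_width: 0.0119
grip_force: 20.0
[ 0.02983112 -0.98334047 -0.07689331]
```

In the tool's units: 0.0007 m is 0.014, 0.0005 m is 0.01, 0.1 rad is 1.

```bash
python3 -m crank '0.01,0.014,0,0,0,1;0,0,0,0,0,1;0,0,0,0,0,1;0,0,0,0,0,1;0,0,0,0,0,0'
python3 -c "
from station import ctrl
print(ctrl.get_obs()['moment'])"
python3 -m crank '0,0,0,0,0,0.5;0,0,0,0,0,0'
python3 -c "
from station import ctrl
print(ctrl.get_obs()['moment'])"
```

```text
time_s: 25.25
ee_pos: [0.6297, 0.0631, 0.1864]
eef_rot: [3.138, -0.004, 0.511]
force: [2.0, -1.7, 0.9]
grip_width: 0.0122
grip_force: 20.0
[-0.32195134 -0.0681461  -0.02899503]
time_s: 25.45
ee_pos: [0.6297, 0.063, 0.1864]
eef_rot: [3.138, -0.004, 0.464]
force: [2.8, -2.3, 1.0]
grip_width: 0.012
grip_force: 20.0
[-0.48094073 -0.16135596 -0.10225332]
```

```bash
m(){ python3 -c "
from station import ctrl
o=ctrl.get_obs();print(o['moment'][2],o['eef_rot'][2],o['force'])"; }
python3 -m crank '0,0,0,0,0,0.4;0,0,0,0,0,0' >/dev/null; m
python3 -m crank '0,0,0,0,0,0.4;0,0,0,0,0,0' >/dev/null; m
python3 -m crank '0,0,0,0,0,0.3;0,0,0,0,0,0' >/dev/null; m
```

```text
-0.09508795883540919 0.4233593923760275 [ 3.64192748 -3.67244999  1.3093067 ]
0.3603124570592005 0.38316091571528954 [ 2.34107261 -4.88424943  1.69847837]
0.47315357639259936 0.3532459624408626 [ 2.34377898 -3.66524266  0.06128953]
```

Seated: the moment rose to 0.47 N m at yaw ≈0.40, as predicted. Now backing off, watching for the moment to fall off.

```bash
m(){ python3 -c "
from station import ctrl
o=ctrl.get_obs();print(o['moment'][2],o['eef_rot'][2],o['force'])"; }
python3 -m crank '0,0,0,0,0,-0.2;0,0,0,0,0,0' >/dev/null; m
python3 -m crank '0,0,0,0,0,-0.2;0,0,0,0,0,0' >/dev/null; m
python3 -m crank '0,0,0,0,0,-0.2;0,0,0,0,0,0' >/dev/null; m
```

```text
0.33771568937848545 0.37483871463414364 [ 2.81653712 -4.86030475  0.97531912]
0.14752809941875397 0.3946289357432582 [ 3.49148207 -4.75947438  1.41227942]
-0.034389389740919894 0.4142866342957201 [ 3.27200961 -4.48108981  2.12711692]
```

```bash
python3 -m crank '0,0,0,0,0,-1.2;0,0,0,0,0,-1.2;0,0,0,0,0,-1.2;0,0,0,0,0,-1.2;0,0,0,0,0,-1.2;0,0,0,0,0,-1.2;0,0,0,0,0,-1.2;0,0,0,0,0,0'>/dev/null;  python3 -m crank '0,0,0,0,0,-1.2;0,0,0,0,0,-1.2;0,0,0,0,0,-1.2;0,0,0,0,0,-1.2;0,0,0,0,0,-1.2;0,0,0,0,0,-1.2;0,0,0,0,0,-0.26;0,0,0,0,0,0;0,0,0,0,0,0'
python3 - <<'E'
from h import *
from station import eyes,ctrl
print(ctrl.get_obs()["moment"])
a=eyes.camera("side")["pixels"]; b=eyes.camera("top")["pixels"]
a=cv2.resize(a[180:300,210:310],(400,480))
b=cv2.resize(b[140:260,220:320],(400,480))
cv2.imwrite("pics/c5.png",np.hstack([a,b]))
E
```

```text
time_s: 28.35
ee_pos: [0.6287, 0.0635, 0.1864]
eef_rot: [3.14, 0.002, 1.995]
force: [-8.7, -1.8, 7.1]
grip_width: 0.0121
grip_force: 20.0
[-0.38472947  1.81496982  0.12563787]
```

View pics/c5.png

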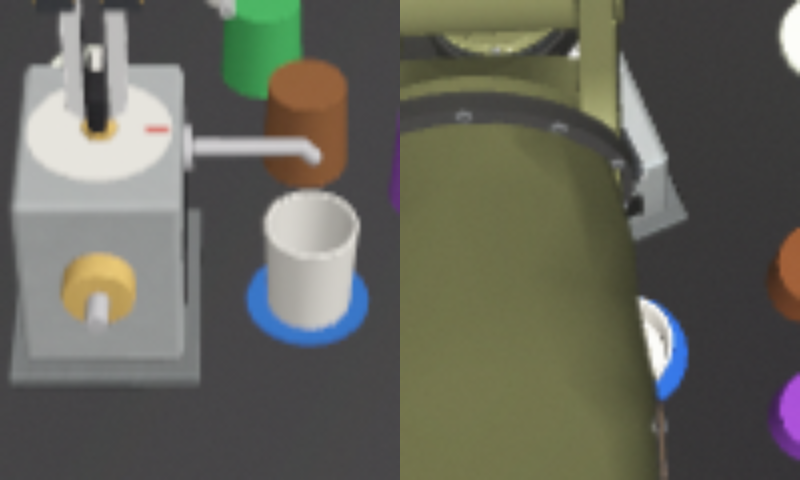

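The wing is held and turned towards the green mark (edge-on at (95,90) in the left view), and the cup is still in place on the mat. I'll ease the side force a little, then hand in.

```bash
python3 -m crank '0,-0.012,0,0,0,0;0,0,0,0,0,0;0,0,0,0,0,0'; python3 -c "
from station import ctrl
o=ctrl.get_obs();print(o['moment'],o['eef_rot']);print(ctrl.hand_in())"
```

```text
time_s: 28.75
ee_pos: [0.6286, 0.0635, 0.1864]
eef_rot: [3.138, 0.002, 1.995]
force: [-6.3, 1.1, 5.5]
grip_width: 0.0119
grip_force: 20.0
[0.03293908 1.30618501 0.00241594] [3.13837862e+00 2.24973935e-03 1.99510343e+00]
the job is handed in; nothing more can be done
None
```

I handed the job in at 28.8 s: the cup stands mouth-up on the mat, its mouth within about 2 mm of the spout, and the thumbscrew was seated on its stop, then backed off about a quarter turn and is still gripped; that last angle comes from the tool's rotation, because the gripper hid the green mark.

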